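# Load the conditioning drum and lock its humidity

## Task

Put away the finished cigars that lie on the bench: turn the drum's slotted cover until the opening is squarely over a compartment, and lay the fat pointed torpedoes in the compartment with one rim stud and the slim straight panetelas in the one with two studs, in either order. When every cigar is in, turn the opening squarely over the white grille deck so that the drum is shut. Then set the regulator's pointer to the brass mark and, after that, slide the locking fork fully home over the knob, leaving the gum jar, mould and knife where they are.

Things in the scene. Friction and masses are not known exactly. Their poses are not given: they have to be found in the camera images.
- torpedo_a: fat torpedo cigar, brown, box-pressed (flat-sided), about 94 mm long, lying flat; origin on its underside under its middle, x along it, pointed head at +x: 22 mm wide and 18 mm high, tapering over the last 28 mm; grip it across at the origin or up to 20 mm towards -x. May be absent
- torpedo_b: a torpedo, the same as torpedo_a. May be absent
- torpedo_c: a torpedo, the same as torpedo_a. May be absent
- panetela_a: slim panetela cigar, brown, box-pressed (flat-sided), about 94 mm long, lying flat; origin on its underside under its middle, x along it, straight, 14 mm wide and 14 mm high. May be absent
- panetela_b: a panetela, the same as panetela_a. May be absent
- panetela_c: a panetela, the same as panetela_a. May be absent
- drum: round wooden drum, fixed, 356 mm across, any yaw. Origin on its axis at its underside. Inside (radius 158 mm) 6 mm walls along its own x and y axes make quarters: +x+y one-stud compartment, -x+y two-stud, -x-y three-stud (stays empty), +x-y closed white deck with grille. Heights over the origin: floors 22, cover's underside 64, flush top of cover and rim 70 mm. Brass studs on the rim, mid-compartment
- bay_one (a point): floor of the one-stud compartment (torpedoes), on its middle line 95 mm from the drum's axis
- bay_two (a point): floor of the two-stud compartment (panetelas), on its middle line 95 mm from the drum's axis
- deck (a point): white grille deck, on its middle line 95 mm from the drum's axis, 10 mm below the rim; the drum is shut when the opening is over it
- cover_opening (a point): centre of the opening in the aluminium cover, 95 mm from the drum's axis, at the cover's top. The opening is a sector 76 degrees wide from 34 to 153 mm radius; all the rest of the cover is closed, 6 mm thick
- cover_post (a point): upright wooden grip post of the cover, 16 mm across, 42 mm high over the cover, with a collar 26 mm across and 4 mm high at its foot, opposite the opening, 115 mm from the axis; this point is on its centre line 15 mm below its top. Carried round the drum's axis it turns the cover (friction 0.25 N m, no end stops, stays where left)
- cover (a joint): angle of the cover on the drum, counter-clockwise from above: at 0 the opening points along the drum's x; pi/4 is over the one-stud compartment, 3 pi/4 over the two-stud, -pi/4 over the deck (values a full turn apart are the same place)
- regulator (a joint): angle of the humidity regulator's knob, growing clockwise from above, from 0 to 3.4; 2.2 when the pointer is at the brass mark. It stays where it is left (friction 0.05 N m)
- regulator_bar (a point): black bar grip of the regulator knob, 46 mm long, 12 mm wide, on the knob's vertical axis; this point is 13 mm below the bar's top and 19 mm above the disc (48 mm across) that it stands on. The control box's top is 9 mm below the disc's top
- pointer (a point): pointer end of the bar (white stripe), on its top, 23 mm from the knob's axis
- mark (a point): brass wedge on the control box's top, 34 mm from the knob's axis, on the side away from the fork: the mark for the pointer
- fork (a joint): slide of the locking fork: 0 to 0.015 open, 0.060 fully home. It slides straight from the tab towards the knob's axis (in line with the mark); its two prongs, 17 mm apart, pass either side of the bar, which they meet unless the pointer is within about 0.1 rad of the mark. Friction 2 N, stays where it is left
- fork_tab (a point): black upright tab of the fork, 10 mm thick along the slide, 26 mm wide, 28 mm high above the steel plate; this point is at its middle 13 mm below its top, 118 mm from the knob's axis when the fork is at 0
- gum_jar: bystander: round gum jar, 72 mm across, 85 mm high; origin under its middle
- mould: bystander: grooved wooden cigar mould, 95 x 200 mm, 36 mm high; origin under its middle
- knife: bystander: broad knife with a wooden handle, 190 mm long, 45 mm wide, lying along its y; origin under it, 12 mm from its middle
Things that resemble listed ones, but are neither listed nor needed, are in the scene too. Leave any orange look-alike of the panetela_c alone.

How it is judged (in metres and radians):
On the way, in this order (a step that is already met when the one before it is completed fails the run):
1. every cigar present lies in its own compartment (x of each of torpedo_a, torpedo_b, torpedo_c in the frame of drum above 0 m and y of each of torpedo_a, torpedo_b, torpedo_c, panetela_a, panetela_b, panetela_c in the frame of drum above 0 m and z of torpedo_a in the frame of drum between 0.01 and 0.055 m and horizontal distance between each of torpedo_a, torpedo_b, torpedo_c, panetela_a, panetela_b, panetela_c and drum below 0.15 m and z of torpedo_b in the frame of drum between 0.01 and 0.055 m and z of torpedo_c in the frame of drum between 0.01 and 0.055 m and x of each of panetela_a, panetela_b, panetela_c in the frame of drum below 0 m and z of panetela_a in the frame of drum between 0.01 and 0.055 m and z of panetela_b in the frame of drum between 0.01 and 0.055 m and z of panetela_c in the frame of drum between 0.01 and 0.055 m), for 0.2 s.
2. the cover's opening is over the deck: the drum is shut (horizontal distance between cover_opening and deck below 0.012 m), for 0.2 s.
3. the regulator's pointer is at the mark, the fork still open (value of joint regulator between 2.08 and 2.32 rad and value of joint fork below 0.025 m), for 0.2 s.
4. the fork is fully home over the knob (value of joint regulator between 2.08 and 2.32 rad and value of joint fork above 0.055 m), for 0.2 s.
At the end, for the whole second after the job is handed in: Every torpedo present lies in the one-stud compartment and every panetela in the two-stud one, below the cover; the opening's centre is within 12 mm of the deck's middle point in plan; the regulator is at 2.2 within 0.12 rad; the fork is at least 55 mm along its 60 mm travel (all of step 1 and all of step 4 and horizontal distance between cover_opening and deck below 0.012 m); the robot touches nothing.
It fails at once if the gum_jar was moved more than 30 mm (distance of gum_jar from where it was at the start of the episode above 0.03 m).
It fails at once if the mould was moved more than 30 mm (distance of mould from where it was at the start of the episode above 0.03 m).
It fails at once if the knife was moved more than 30 mm (distance of knife from where it was at the start of the episode above 0.03 m).
Of torpedo_a, torpedo_b, torpedo_c, panetela_a, panetela_b, panetela_c only 3 to 5 are there at a start; the rules pass over those that are not, and their reading is None.
At some moment in a run one of torpedo_a, torpedo_b, torpedo_c, panetela_a, panetela_b, panetela_c may be knocked a few centimetres aside while the robot is not near it.
Once in a run the grip may slacken for a moment while it holds something.
It also fails if it takes over 210 s, if anything falls off the work surface, if the arm or the gripper's body presses on something with over 40 N, if the wrist force passes 120 N, or if a joint passes its speed limit or range.

## Robot

A 6-joint arm with a two-finger parallel gripper is mounted at the origin on the work surface. World frame = base frame: x ahead of the robot, y to its left, z up, the work surface at z = 0. Lengths are in m, angles in degrees, forces in N, time in s.
With the tool pointing down it reaches from about 0.325 to 0.85 m from the base axis. Payload 15.5 kg.
Tool frame: the origin (TCP) lies at the very end of the fingers, on their centre line; the grasp point (between the pads) lies arm.grip_depth behind it (arm.grip_depth is the distance from the TCP to the grasp point, in m); z points along the fingers, y is the line along which they close (so a half turn about z gives the same grasp; the last joint's range is limited). The gripper opens to 91 mm and grips with 3 to 60 N. Pads are 32 mm wide; open, the fingers measure 118 mm over their backs; the gripper's body (76 mm by 178 mm) begins 60 mm behind the grasp point.
Start: joints at [60.017, 28.281, 77.091, -0, 74.628, -5.472], TCP at [0.259, 0.569, 0.214] pointing down, gripper open.
Joint ranges: [-166.48, 166.48], [-47.26, 123.95], [12.59, 153.08], [-70.14, 250.14], [6.76, 159.57], [-176.63, 176.63]. Speed limits (degrees/s): [108.29, 108.29, 147.25, 172.46, 172.46, 172.46].

## Interface

Orientations are given as a 3x3 rotation matrix whose columns are the frame's x, y, z axes.
In Python, from rig import arm gives the robot as it stands. Calls block until the motion is done:
- arm.move_to(position, orientation): joint-space move of the TCP to a pose.
- arm.move_l(position, orientation=None, feed=0.15): straight line of the TCP; orientation=None keeps the orientation; feed is the mean speed in m/s.
- arm.move_joints(angles): joint-space move.
- arm.grip(opening): finger opening in m; the grip force is fixed at half the most; returns when the fingers have stopped.
- arm.sleep(seconds).
- arm.solve_ik(position, orientation): joint angles nearest the present ones, or None.
- arm.snapshot(name): name is "scene" or "top"; returns the picture (400x640x3 uint8, red, green, blue); there is no depth.
- arm.get_calibration(name): a dict with "intrinsics" (3x3 intrinsics, pixels), "cam_to_world" (4x4, takes a point from camera to world coordinates). Camera axes: x right, y down, z forward; pixel columns grow to the right and rows downward; lengths in m; the calibration is good to about 2 mm. A picture is of the moment at which its call begins. get_calibration takes no time and is no camera call.
A pose or a line that the arm cannot do raises arm.Unreachable and nothing moves.
- arm.sign_off(): hands the job in; it is judged then, once.
Readings, each from a call of its own:
- arm.current_t(): time.
- arm.current_joint_positions(): joint angles.
- arm.current_dq(): joint speeds.
- arm.current_tau(): joint torques, N m.
- arm.current_ee_pos(): TCP position.
- arm.current_tool_rot(): TCP orientation.
- arm.current_force(): force on the tool from outside, world axes, zero at the start.
- arm.current_torque(): the same for the moment, N m.
- arm.current_width(): finger opening in m.
- arm.current_grasp_force(): force on a finger pad.
Only numpy, scipy, OpenCV 4.12 (cv2) and the standard library are available. Lean on these libraries where they do the work, as an engineer would, in place of code of your own. Each camera call takes 0.05 s, during which the arm holds its last target. There are 200 camera calls.

## Working session

There is one attempt and no reset: what is moved stays moved. The work goes in short steps, each a Python script; the robot and the scene stay as the last script left them, time stands still between calls to the robot, and variables do not carry over. Pictures are saved under pics/ and viewed, at most 14 in all, crops included, and the job is handed in when it is done.

```bash
ls; mkdir -p pics
python3 - <<'E'
from rig import arm
import cv2
for n in ("scene","top"):
    im=arm.snapshot(n); cv2.imwrite(f"pics/{n}0.png",im[...,::-1])
    c=arm.get_calibration(n); print(n,c["intrinsics"],c["cam_to_world"])
print(arm.grip_depth,arm.current_tool_rot(),arm.current_t())
E
```

```text
pics
scene [[463.37414625   0.         320.84063246]
 [  0.         463.37414625 209.51643054]
 [  0.           0.           1.        ]] [[-0.00673772  0.56732888 -0.82346375  1.72212304]
 [ 0.99974512  0.02156626  0.00667808 -0.06252913]
 [ 0.0215477  -0.82320887 -0.56732958  0.93318766]
 [ 0.          0.          0.          1.        ]]
top [[380.29563462   0.         320.82032826]
 [  0.         380.29563462 197.55427257]
 [  0.           0.           1.        ]] [[-0.01976986 -0.98066412  0.19469728  0.34376072]
 [-0.99960046  0.0154528  -0.02366728 -0.05350685]
 [ 0.02020104 -0.19508739 -0.9805778   1.04687098]
 [ 0.          0.          0.          1.        ]]
0.0188 [[-9.09874611e-01  4.14882965e-01 -5.62950105e-04]
 [ 4.14883327e-01  9.09874149e-01 -9.26311044e-04]
 [ 1.27903075e-04 -1.07638551e-03 -9.99999413e-01]] 0.1
```

View pics/top0.png

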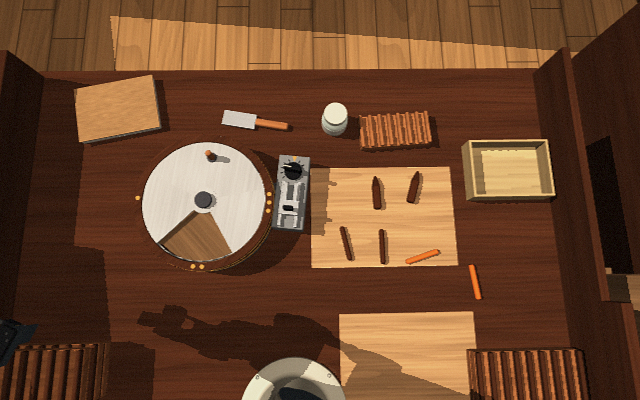

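View pics/scene0.png

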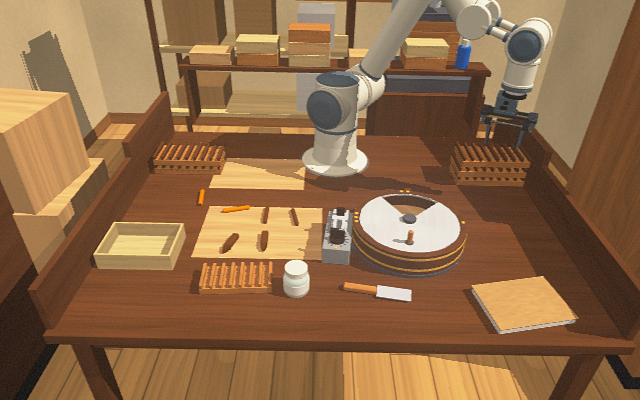

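Top view: two torpedoes near (377,193) and (414,187), and two panetelas near (346,243) and (382,246). The orange sticks at (422,257) and (475,282) are decoys. The studs are one on the left (137,198), two at the bottom (198,267) and three on the right (269,201). The post is at (210,155) and the regulator box at (291,190). Next, zoomed crops.

Run:
```python
import cv2
im=cv2.imread("pics/top0.png")
cv2.imwrite("pics/z1.png",cv2.resize(im[130:280,125:315],None,fx=4,fy=4,interpolation=cv2.INTER_CUBIC)[:600,:800])
cv2.imwrite("pics/z2.png",cv2.resize(im[150:300,310:500],None,fx=4,fy=4,interpolation=cv2.INTER_CUBIC))
```

```text
(no output)
```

View pics/z1.png

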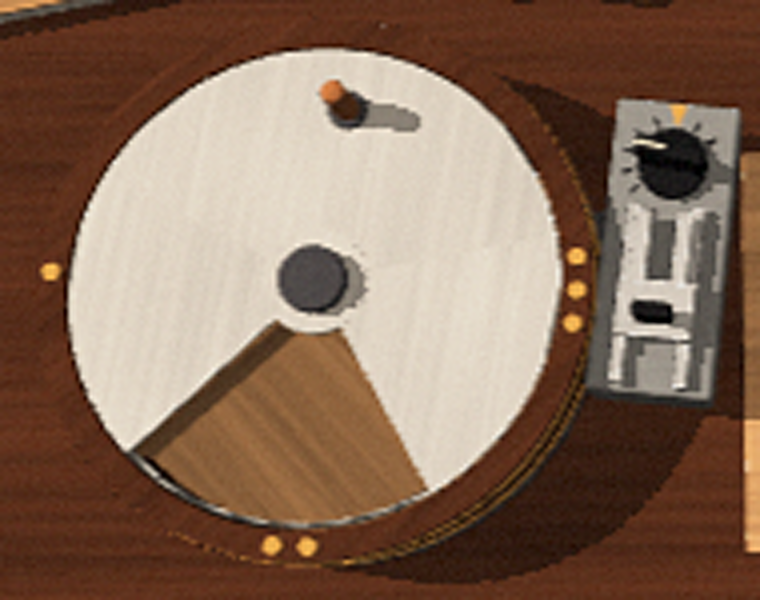

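View pics/z2.png

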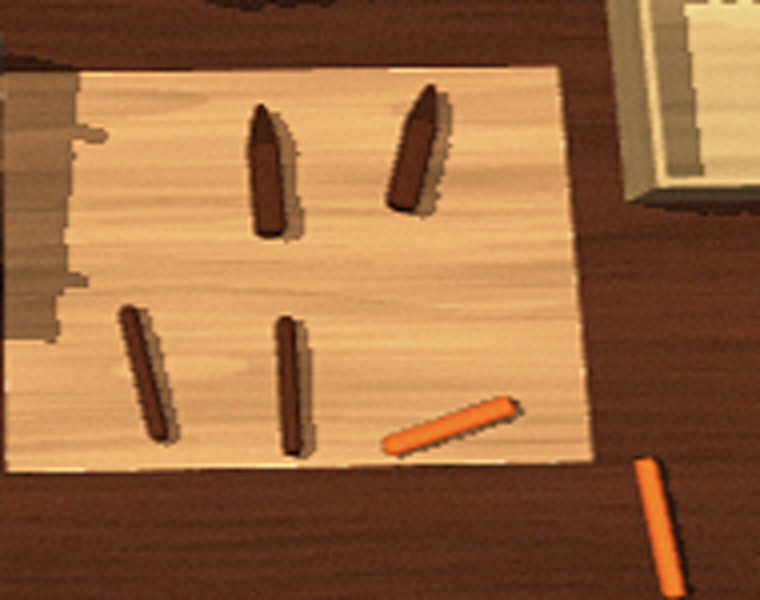

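```bash
cat > h.py <<'E'
import numpy as np, cv2
from rig import arm
CAL={n:arm.get_calibration(n) for n in("top","scene")}
def ray(n,uv):
    c=CAL[n];T=np.array(c["cam_to_world"]);d=T[:3,:3]@np.linalg.solve(c["intrinsics"],[uv[0],uv[1],1.]);return T[:3,3],d
def bp(n,uv,z):
    o,d=ray(n,uv);return o+d*(z-o[2])/d[2]
def tri(uvt,uvs):
    A=[];b=[]
    for n,uv in(("top",uvt),("scene",uvs)):
        o,d=ray(n,uv);d=d/np.linalg.norm(d);P=np.eye(3)-np.outer(d,d);A.append(P);b.append(P@o)
    A=np.vstack(A);b=np.hstack(b);x=np.linalg.lstsq(A,b,rcond=None)[0];return x,np.linalg.norm(A@x-b)
def rot(a):  # tool down, closing line (tool y) at world angle a (rad)
    y=np.array([np.cos(a),np.sin(a),0]);z=np.array([0,0,-1.]);return np.column_stack([np.cross(y,z),y,z])
def snap(n,f=None):
    im=arm.snapshot(n)
    if f:cv2.imwrite(f"pics/{f}.png",im[...,::-1])
    return im
def cigars(im):
    """dark blobs on the pale mat: (x,y,yaw of +x/head,length,width)"""
    g=im.max(axis=2)
    m=np.zeros(g.shape,np.uint8);m[168:266,311:456]=1
    m&=(cv2.GaussianBlur(g,(3,3),0)<125).astype(np.uint8)
    n,l,s,c=cv2.connectedComponentsWithStats(m);out=[]
    for i in range(1,n):
        if not 80<s[i,4]<450:continue
        v,u=np.nonzero(l==i)
        p=np.array([bp("top",(a,b),.010)[:2] for a,b in zip(u,v)])
        ctr=p.mean(0);w,V=np.linalg.eigh(np.cov((p-ctr).T));ax=V[:,1]
        q=(p-ctr)@V; lo,hi=q.min(0),q.max(0);L=hi[1]-lo[1]
        # narrow end: compare spread in the outer quarters
        e1=np.ptp(q[q[:,1]>hi[1]-.015,0]);e0=np.ptp(q[q[:,1]<lo[1]+.015,0])
        mid=ctr+ax*(hi[1]+lo[1])/2
        if e1>e0:ax=-ax
        wid=s[i,4]*.0026**2/L
        out.append((*mid.round(4),round(np.degrees(np.arctan2(ax[1],ax[0])),1),round(L,4),round(wid,4),s[i,4]))
    return out
E
python3 - <<'E'
from h import *
from scipy.optimize import least_squares
t=cv2.imread("pics/top0.png")[...,::-1];s=cv2.imread("pics/scene0.png")
for c in cigars(t):print(c)
hsv=cv2.cvtColor(t.copy(),cv2.COLOR_RGB2HSV)
m=((hsv[...,1]<60)&(hsv[...,2]>130)).astype(np.uint8);m[:,:125]=0;m[:,271:]=0;m[:135]=0;m[280:]=0
cs,_=cv2.findContours(m,cv2.RETR_EXTERNAL,cv2.CHAIN_APPROX_NONE);k=max(cs,key=cv2.contourArea)[:,0]
P=np.array([bp("top",p,.07)[:2] for p in k])
r=least_squares(lambda q:np.hypot(*(P-q[:2]).T)-q[2],[*P.mean(0),.155],loss="soft_l1",f_scale=.002)
C=r.x[:2];print("drum",r.x)
Z=lambda u,v:(125+u/4,130+v/4)
A=lambda p:np.degrees(np.arctan2(*(p[:2]-C)[::-1]))
for nm,u,v,z in(("one",51,272,.07),("two",272,545,.07),("two",307,546,.07),("three1",577,256,.07),("three2",577,289,.07),("three3",572,323,.07),("posttop",331,90,.112),("hub",313,279,.08),("opL",134,452,.07),("opR",428,490,.07)):
    p=bp("top",Z(u,v),z);print(nm,p.round(4),np.hypot(*(p[:2]-C)).round(4),A(p).round(1))
cv2.imwrite("pics/z3.png",cv2.resize(s[170:280,310:480],None,fx=4.7,fy=4.7,interpolation=cv2.INTER_CUBIC))
E
```

```text
(np.float64(0.5481), np.float64(-0.4516), np.float64(177.3), np.float64(0.1633), np.float64(0.0076), np.int32(184))
(np.float64(0.5754), np.float64(-0.3407), np.float64(-17.1), np.float64(0.0921), np.float64(0.0186), np.int32(253))
(np.float64(0.5607), np.float64(-0.2346), np.float64(1.7), np.float64(0.0916), np.float64(0.0183), np.int32(248))
(np.float64(0.4227), np.float64(-0.1449), np.float64(12.8), np.float64(0.091), np.float64(0.014), np.int32(188))
(np.float64(0.413), np.float64(-0.2434), np.float64(-179.9), np.float64(0.0921), np.float64(0.0138), np.int32(188))
drum [0.5400669  0.22783493 0.15498091]
one [0.544  0.3977 0.07  ] 0.1699 88.7
two [0.3669 0.2475 0.07  ] 0.1743 173.5
two [0.3658 0.2256 0.07  ] 0.1742 -179.3
three1 [0.5493 0.0577 0.07  ] 0.1704 -86.9
three2 [0.5274 0.0576 0.07  ] 0.1707 -94.3
three3 [0.505  0.0606 0.07  ] 0.1708 -101.9
posttop [0.6511 0.2101 0.112 ] 0.1124 -9.1
hub [0.5347 0.2259 0.08  ] 0.0057 -159.6
opL [0.4267 0.3371 0.07  ] 0.1574 136.1
opR [0.3993 0.1509 0.07  ] 0.1604 -151.3
```

View pics/z3.png

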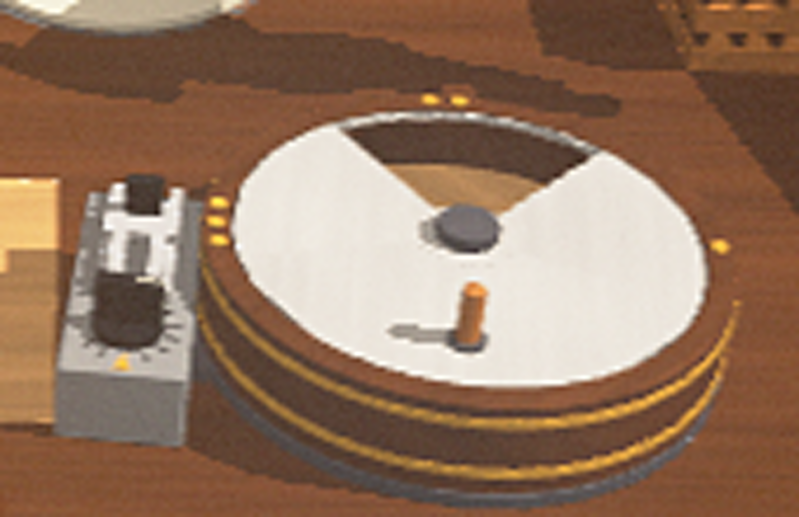

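The zoomed scene view shows the post at (470,315), the box on the left with its mark at (121,361), and the tab at (145,190). The drum's centre is about (0.536, 0.2275). I'll triangulate the box points and refine the circle.

Run:
```python
from h import *
from scipy.optimize import least_squares
t=cv2.imread("pics/top0.png")[...,::-1]
hsv=cv2.cvtColor(t.copy(),cv2.COLOR_RGB2HSV)
m=((hsv[...,1]<60)&(hsv[...,2]>130)).astype(np.uint8);m[:,:125]=0;m[:,271:]=0;m[:135]=0;m[280:]=0
cs,_=cv2.findContours(m,cv2.RETR_EXTERNAL,cv2.CHAIN_APPROX_NONE);k=max(cs,key=cv2.contourArea)[:,0]
P=np.array([bp("top",p,.07)[:2] for p in k]);C=np.array([.536,.2275])
a=np.degrees(np.arctan2(*(P-C).T[::-1]));P=P[np.abs(a)<125]
r=least_squares(lambda q:np.hypot(*(P-q[:2]).T)-q[2],[*C,.155],loss="soft_l1",f_scale=.001);print("drum",r.x,np.abs(r.fun).mean())
Z=lambda u,v:(125.+u/4,130+v/4)
S=lambda u,v:(310+u/4.7,170+v/4.7)
for n,p,q in(("mark",(679,113),(121,361)),("c+y",(620,100),(187,378)),("c-y",(740,108),(60,370)),("cback-y",(712,400),(90,192)),("tabtop",(653,308),(147,178)),("posttop",(331,90),(475,288)),("stud1",(51,272),(720,246)),("stud2a",(272,545),(459,101)),("stud3m",(577,289),(217,221)),("hub",(313,279),(468,221)),("knobtop",(674,152),(129,285))):
    x,e=tri(Z(*p),S(*q));print(n,x.round(4),round(e,4))
```

```text
drum [0.53625148 0.22834951 0.15738062] 0.000750376588825333
mark [ 0.6489 -0.0078  0.0601] 0.0018
c+y [0.6599 0.033  0.0563] 0.0029
c-y [ 0.6533 -0.0477  0.0554] 0.0037
cback-y [ 0.455  -0.0268  0.0555] 0.0033
tabtop [0.5081 0.009  0.1046] 0.0043
posttop [0.6477 0.2085 0.1228] 0.0019
stud1 [0.5418 0.3941 0.082 ] 0.0025
stud2a [0.3666 0.2452 0.0824] 0.0021
stud3m [0.5251 0.058  0.0824] 0.0026
hub [0.5326 0.2248 0.0917] 0.0032
knobtop [ 0.6125 -0.0046  0.093 ] 0.0036
```

```bash
cat >> h.py <<'E'
C=np.array([.5337,.2262])
def rel():return arm.current_ee_pos()
def probe(x,y,z0,zmin,ang,f=4):
    arm.move_to([x,y,z0+.05],rot(ang));arm.move_l([x,y,z0],feed=.12)
    b=arm.current_force()[2];z=z0
    while z>zmin:
        z-=.0015;arm.move_l([x,y,z],feed=.03)
        if abs(arm.current_force()[2]-b)>f:break
    p=arm.current_ee_pos()[2];arm.move_l([x,y,z+.03],feed=.15);return p,z
def pick_ang(pairs):
    """pairs: [(pos,ang)..]; returns ang offset 0 or pi keeping joint 6 within range"""
    best=None
    for o in(0,np.pi,-np.pi):
        q=[arm.solve_ik(list(p),rot(a+o)) for p,a in pairs]
        if any(v is None for v in q):continue
        s=max(abs(v[5]) for v in q)
        if best is None or s<best[0]:best=(s,o)
    return best[1]
E
python3 - <<'E'
from h import *
arm.grip(0.0)
print(probe(.58,.30,.10,.06,np.pi/2), arm.current_ee_pos(), arm.current_joint_positions(), arm.current_t())
E
```

```text
(np.float64(0.08220739159529078), 0.08049999999999999) [0.58038985 0.30019078 0.11097167] [ 2.21155089e+01  3.64818888e+01  7.91958245e+01  4.47264959e-04
  6.42389883e+01 -6.78866472e+01] 7.1917
```

```bash
cat >> h.py <<'E'
C=np.array([.534,.2256]);ZD=.0117;M1=np.radians(87.2);R=.115
def U(a):return np.array([np.cos(a),np.sin(a)])
def turn(a0,a1,zt=.0915):
    """carry the post from angle a0 to a1 (rad, world, about the drum axis)"""
    P=lambda a,z:[*(C+R*U(a)),z]
    o=pick_ang([(P(a,zt),a+np.pi/2) for a in(a0,(a0+a1)/2,a1)])+np.pi/2
    arm.grip(.045);arm.move_to(P(a0,.19),rot(a0+o));arm.move_l(P(a0,zt),feed=.15);arm.grip(0.)
    print("post w",arm.current_width())
    n=max(1,int(np.ceil(abs(a1-a0)/np.radians(9))))
    for a in np.linspace(a0,a1,n+1)[1:]:
        arm.move_l(P(a,zt),rot(a+o),feed=.12)
    print("w",arm.current_width(),"F",np.round(arm.current_force(),1))
    arm.grip(.045);arm.move_l(P(a1,.19),feed=.2)
E
python3 - <<'E'
from h import *
turn(np.radians(-9.0),np.radians(-2.8));print(arm.current_t())
im=snap("top","t1")
for c in cigars(im):print([float(v) for v in c])
cv2.imwrite("pics/z4.png",cv2.resize(im[130:280,125:315,::-1],None,fx=4,fy=4,interpolation=cv2.INTER_CUBIC))
E
```

```text
post w 0.015282673877267134
w 0.015480770918532685 F [-1.5  2.2  6.3]
11.5333
[0.5509, -0.4519, 177.2, 0.1577, 0.0075, 176.0]
[0.575, -0.3386, -17.5, 0.0942, 0.0203, 283.0]
[0.5606, -0.2328, 1.5, 0.0917, 0.0209, 283.0]
[0.4226, -0.1447, 13.4, 0.0911, 0.0128, 173.0]
[0.4117, -0.2434, 0.1, 0.0894, 0.0132, 175.0]
```

View pics/z4.png

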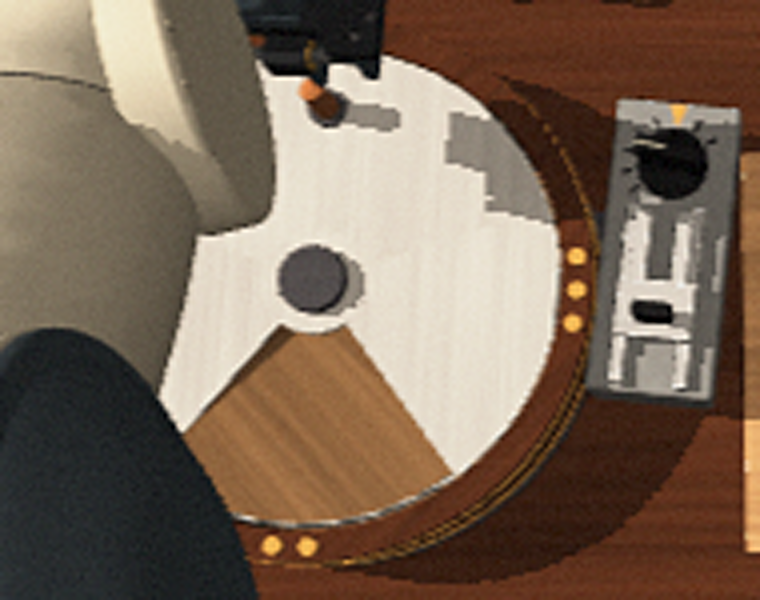

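```bash
cat >> h.py <<'E'
def pick(x,y,yaw,back=0.):
    """yaw in degrees; grip 'back' m towards the tail"""
    a=np.radians(yaw);p=np.array([x,y])-back*U(a);return p,a
def put(cig,m,lat,rad,wmin,back=0.,zp=.006):
    p,a=pick(*cig[:3],back);top=.175
    g=lambda q,z:[q[0],q[1],z]
    # place: cigar axis along +m or -m
    best=None
    for o in(0,np.pi,-np.pi):
        for s in(0,np.pi,-np.pi):
            am=m+s; ctr=C+rad*U(m)+lat*U(m+np.pi/2); tp=ctr-back*U(am)
            da=a+np.pi/2+o; db=am+np.pi/2+o
            q1=arm.solve_ik(g(p,zp),rot(da));q2=arm.solve_ik(g(tp,.05),rot(db))
            if q1 is None or q2 is None:continue
            c=abs(q1[5])+abs(q2[5])+abs(q1[5]-q2[5])
            if best is None or c<best[0]:best=(c,da,db,tp)
    _,da,db,tp=best
    arm.grip(.058);arm.move_to(g(p,.12),rot(da));arm.move_l(g(p,zp),feed=.15);arm.grip(0.)
    w0=arm.current_width();arm.move_l(g(p,top),feed=.25);w1=arm.current_width()
    if w1<wmin:print("missed",w0,w1);return False
    arm.move_to(g(tp,top),rot(db));w2=arm.current_width()
    print("w",round(w0,4),round(w1,4),round(w2,4))
    if w2<wmin:print("lost on the way");return False
    arm.move_l(g(tp,ZD+.022+zp+.002),feed=.15);print("F",np.round(arm.current_force(),1))
    arm.grip(w2+.009);arm.move_l(g(tp,top),feed=.25);return True
def find(x,y,f=None):
    im=snap("top",f);cs=[c for c in cigars(im) if c[3]<.11 and c[4]>.01]
    for c in cs:print([round(float(v),4) for v in c])
    return min(cs,key=lambda c:np.hypot(c[0]-x,c[1]-y))
E
python3 - <<'E'
from h import *
m=M1+np.pi/2
c=find(.4226,-.1447);print(put(c,m,-.020,.097,.009),arm.current_t())
arm.move_to([.46,.30,.25],arm.current_tool_rot())
im=snap("top","t2")
for c in cigars(im):print([round(float(v),4) for v in c])
cv2.imwrite("pics/z5.png",cv2.resize(im[130:300,125:460,::-1],None,fx=2.3,fy=2.3,interpolation=cv2.INTER_CUBIC))
E
```

```text
[0.575, -0.3387, -17.7, 0.0942, 0.0202, 282.0]
[0.5606, -0.2328, 1.5, 0.0917, 0.0209, 283.0]
[0.4227, -0.1448, 13.2, 0.0911, 0.0129, 174.0]
[0.4117, -0.2433, 0.2, 0.0894, 0.0131, 174.0]
w 0.0137 0.0135 0.0135
F [ 0.6 -0.   1.1]
True 20.3667
[0.5495, -0.4518, 177.3, 0.1605, 0.0075, 179.0]
[0.5759, -0.3405, -17.1, 0.0914, 0.018, 243.0]
[0.5607, -0.2344, 2.5, 0.0916, 0.0177, 240.0]
[0.4117, -0.2426, -1.7, 0.0893, 0.0148, 195.0]
```

View pics/z5.png

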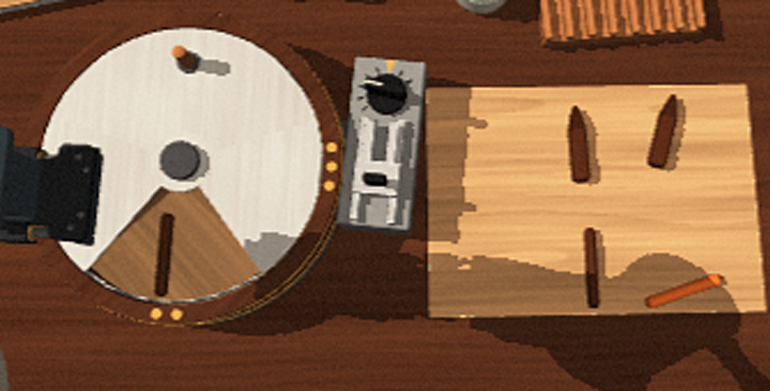

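The panetela lies in the two-stud bay (zoom 165,255). Next is the second one, then I'll turn the cover to the one-stud bay.

Run:
```python
from h import *
m=M1+np.pi/2
c=find(.4117,-.243);ok=put(c,m,.020,.097,.009);print(ok,arm.current_t())
arm.move_to([.46,.33,.25],arm.current_tool_rot())
a=snap("top","t3")
if ok:
    turn(M1-np.pi/2,M1-np.pi);print(arm.current_t())
    arm.move_to([.40,.0,.25],arm.current_tool_rot())
b=snap("top","t4")
cv2.imwrite("pics/z6.png",cv2.resize(np.hstack([a[130:290,125:315,::-1],b[130:290,125:315,::-1]]),None,fx=2.1,fy=2.1,interpolation=cv2.INTER_CUBIC))
```

```text
[0.5759, -0.3405, -17.1, 0.0914, 0.018, 243.0]
[0.5607, -0.2343, 2.3, 0.0916, 0.0176, 239.0]
[0.4117, -0.2427, -1.6, 0.0893, 0.0147, 194.0]
w 0.0136 0.0138 0.0137
F [-0.1  0.2  0.3]
True 29.8667
post w 0.015258877575437384
w 0.015413032300774633 F [-0.2 -5.9  8. ]
39.8
```

View pics/z6.png

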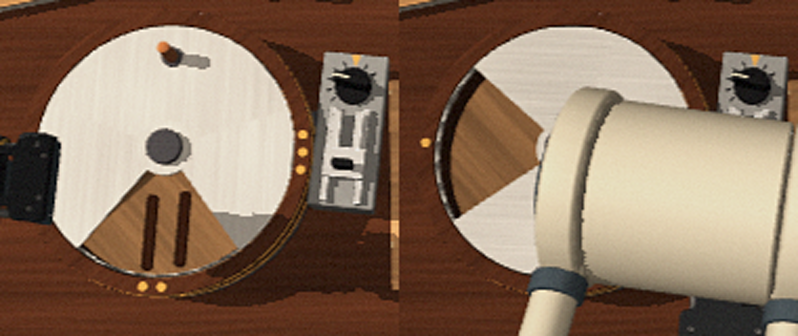

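Left: both panetelas are in. Right: the opening is squarely at the one-stud bay. Now the torpedoes.

Run:
```python
from h import *
arm.move_to([.46,.33,.25],arm.current_tool_rot())
c=find(.5607,-.2343);ok=put(c,M1,-.022,.097,.015,back=.008);print(ok,arm.current_t())
arm.move_to([.40,.33,.25],arm.current_tool_rot())
a=snap("top","t5");fs=cigars(a);print(len(fs))
if ok:
    c=find(.5759,-.3405);ok=put(c,M1,.022,.097,.015,back=.008);print(ok,arm.current_t())
    arm.move_to([.40,.30,.25],arm.current_tool_rot())
b=snap("top","t6")
print([[round(float(v),4) for v in c] for c in cigars(b)])
cv2.imwrite("pics/z7.png",cv2.resize(np.hstack([a[130:290,125:315,::-1],b[130:290,125:315,::-1]]),None,fx=2.1,fy=2.1,interpolation=cv2.INTER_CUBIC))
```

```text
[0.5759, -0.3406, -17.0, 0.0914, 0.0181, 244.0]
[0.5607, -0.2344, 2.4, 0.0916, 0.0178, 241.0]
w 0.0218 0.0216 0.0217
F [ 0.7 -0.6 -0.3]
True 50.8833
2
[0.5754, -0.3407, -17.2, 0.0922, 0.0183, 250.0]
w 0.022 0.0218 0.0217
F [ 0.4  0.8 -0.8]
True 61.6083
[[0.5495, -0.4517, 177.2, 0.1605, 0.0076, 181.0]]
```

View pics/z7.png

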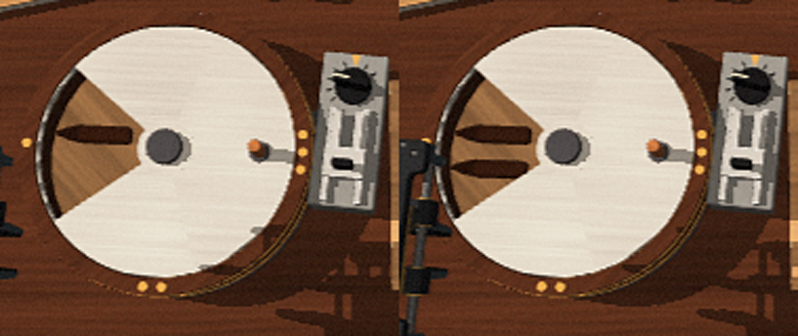

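Run:
```python
from h import *
turn(M1-np.pi,M1-1.5*np.pi);print(arm.current_t())
arm.move_to([.36,.40,.30],arm.current_tool_rot())
a=snap("top","t7");b=snap("scene","s7")
A=cv2.resize(a[130:280,125:320,::-1],(520,400),interpolation=cv2.INTER_CUBIC)
cv2.imwrite("pics/z8.png",A)
cv2.imwrite("pics/z9.png",np.hstack([cv2.resize(a[150:240,265:318,::-1],(353,600),interpolation=cv2.INTER_CUBIC),cv2.resize(b[195:275,315:360,::-1],(338,600),interpolation=cv2.INTER_CUBIC)]))
```

```text
post w 0.015254357611854428
w 0.014989692082493199 F [14.3  0.8 -7.6]
69.4
```

View pics/z8.png

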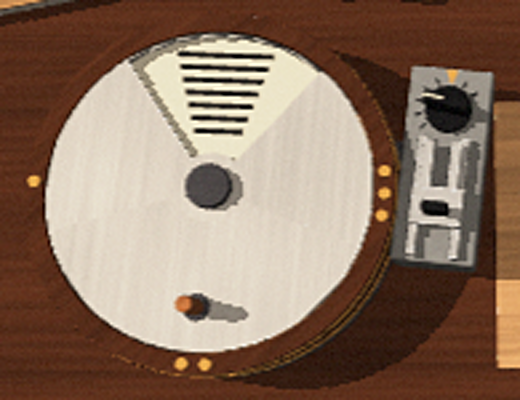

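View pics/z9.png

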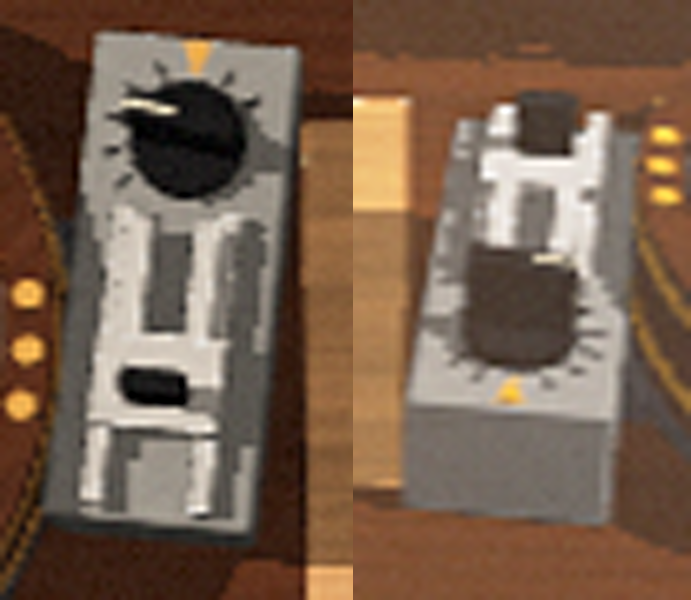

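The cover is centred on the deck. In the left close-up, the mark is at (197,55), the pointer end at (122,100), the disc centre near (188,140) and the tab top near (151,380). In the scene half, the tab top is at (547,97) and the pointer at (563,260). Next I'll compute the world geometry and check it.

Run:
```python
from h import *
T=lambda u,v:(265+u/6.66,150+v/6.667)
S=lambda u,v:(315+(u-353)/7.51,195+v/7.5)
p=bp("top",(125+184*.375,130+303*.375),.1235);print("post",p,np.degrees(np.arctan2(*(p[:2]-C)[::-1])),np.hypot(*(p[:2]-C)))
for n,a,b in(("pointer",(122,100),(563,260)),("tab",(151,380),(547,97)),("mark",(197,55),(511,390)),("corner+y",(97,32),(610,415)),("corner-y",(300,48),(410,400))):
    x,e=tri(T(*a),S(*b));print(n,x.round(4),round(e,4))
for n,a,z in(("mark",(197,55),.0565),("c1",(97,32),.0555),("c2",(300,48),.0555),("c3",(250,530),.0555),("c4",(45,512),.0555),("disc",(188,140),.0645),("ptr",(122,100),.0965),("tab",(151,380),.1),("tab",(151,380),.095),("ptr in",(175,112),.0965)):
    print(n,z,bp("top",T(*a),z).round(4)[:2])
```

```text
post [0.41910292 0.23105374 0.1235    ] 177.28242190279394 0.11502644491856086
pointer [0.6183 0.0162 0.1017] 0.0032
tab [0.5081 0.009  0.1044] 0.0022
mark [ 0.6491 -0.0072  0.0596] 0.0021
corner+y [0.6602 0.0327 0.057 ] 0.0009
corner-y [ 0.6525 -0.048   0.0562] 0.0034
mark 0.0565 [ 0.65   -0.0085]
c1 0.0555 [0.6606 0.0322]
c2 0.0555 [ 0.6527 -0.0504]
c3 0.0555 [ 0.4563 -0.028 ]
c4 0.0555 [0.4648 0.0522]
disc 0.0645 [ 0.6122 -0.005 ]
ptr 0.0965 [0.6199 0.0189]
tab 0.1 [0.5088 0.0077]
tab 0.095 [0.5097 0.0081]
ptr in 0.0965 [ 0.6147 -0.0016]
```

```bash
cat >> h.py <<'E'
K=np.array([.6142,-.0046]);SA=np.radians(-6.0)
E
python3 - <<'E'
from h import *
a0=np.radians(79.5);a1=SA;zt=.076
o=pick_ang([([*K,zt],a+np.pi/2) for a in(a0,a1)])+np.pi/2
arm.move_to([*K,.16],rot(a0+o));arm.grip(.025)
b=np.array(arm.current_force());arm.move_l([*K,.108],feed=.15)
for z in np.arange(.104,zt-.001,-.004):
    arm.move_l([*K,z],feed=.05);f=np.array(arm.current_force())-b
    if abs(f[2])>6:print("contact",z,f.round(1));break
else:
    arm.grip(0.);f=np.array(arm.current_force())-b;print("w",arm.current_width(),"F",f.round(1),arm.current_grasp_force())
    yc=rot(a0+o)[:2,1];print("lateral F along closing",(f[:2]@yc).round(1))
E
```

```text
w 0.011885722442016572 F [ 6.1  0.9 -4.2] 29.98600959777832
lateral F along closing 5.8
```

Run:
```python
from h import *
zt=.076;R0=np.array(arm.current_tool_rot());y0=np.arctan2(R0[1,1],R0[0,1]);d=np.radians(-85.5)
for k in range(1,10):
    arm.move_l([*K,zt],rot(y0+d*k/9),feed=.1)
    if k%3==0:print(k,np.round(arm.current_force(),1),np.round(arm.current_torque(),2),round(arm.current_width(),4))
arm.sleep(.3);R1=np.array(arm.current_tool_rot());print(np.degrees(np.arctan2(R1[1,1],R1[0,1]))%180,arm.current_t())
arm.grip(.026);arm.move_l([*K,.16],feed=.15);arm.move_to([.45,.05,.28],arm.current_tool_rot())
a=snap("top","t8");b=snap("scene","s8")
cv2.imwrite("pics/z10.png",np.hstack([cv2.resize(a[150:240,265:318,::-1],(353,600),interpolation=cv2.INTER_CUBIC),cv2.resize(b[195:275,315:360,::-1],(338,600),interpolation=cv2.INTER_CUBIC)]))
```

```text
3 [ 5.6  1.8 -3.7] [ 0.12 -0.79 -0.09] 0.012
6 [ 4.9  2.3 -3.2] [ 0.27 -0.75 -0.05] 0.012
9 [ 5.2  2.3 -4.1] [ 0.47 -0.74 -0.03] 0.0121
83.99458325268866 78.9
```

View pics/z10.png

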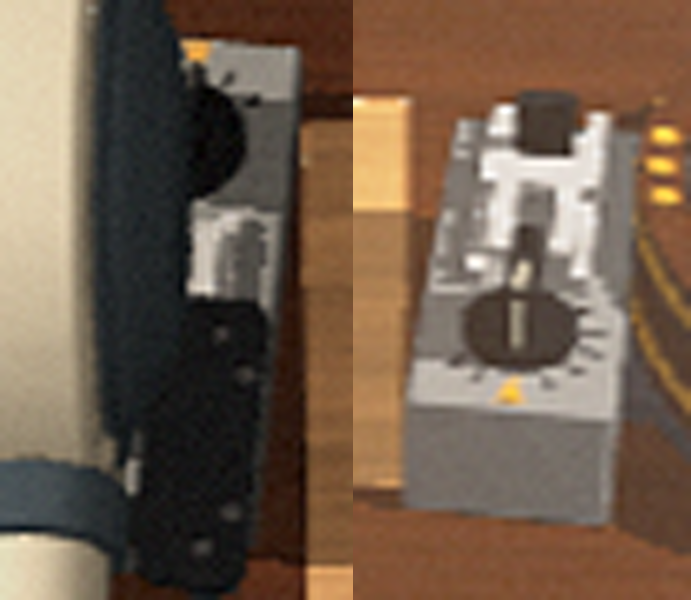

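The pointer is at the mark in the scene half: the stripe runs from (522,270) to (516,345) and lines up with the mark at (511,390). Next is the fork.

Run:
```python
from h import *
T0=np.array([.5088,.0078]);zt=.083;s=U(SA)
o=pick_ang([([*T0,zt],SA),([*(T0+.05*s),zt],SA)])
R=rot(SA+o);arm.move_to([*T0,.17],R);arm.grip(.032)
b=np.array(arm.current_force());arm.move_l([*T0,.115],feed=.15);ok=True
for z in np.arange(.111,zt-.001,-.004):
    arm.move_l([*T0,z],feed=.05);f=np.array(arm.current_force())-b
    if abs(f[2])>6:print("contact",z,f.round(1));ok=False;break
if ok:
    arm.grip(0.);w=arm.current_width();f0=np.array(arm.current_force());print("w",w,"F",(f0-b).round(1))
    if w>.006:
        for d in np.r_[np.arange(.008,.041,.008),np.arange(.042,.064,.002)]:
            arm.move_l([*(T0+d*s),zt],feed=.06);f=(np.array(arm.current_force())-f0)[:2]@s
            print(round(d,3),f.round(1),end="; ")
            if f<-12:break
        arm.sleep(.3);print(arm.current_width(),arm.current_t(),arm.current_ee_pos())
```

```text
w 0.009695389224169631 F [ 1.8 -1.6 -2. ]
0.008 0.5; 0.016 1.0; 0.024 1.5; 0.032 0.7; 0.04 1.1; 0.042 -0.3; 0.044 -1.0; 0.046 -1.3; 0.048 -1.9; 0.05 -2.7; 0.052 -13.5; 0.009972829582054745 89.0417 [0.55790277 0.0023742  0.0828867 ]
```

Run:
```python
from h import *
arm.grip(.03);p=arm.current_ee_pos();arm.move_l([p[0],p[1],.18],feed=.15)
arm.move_to([.36,.40,.30],arm.current_tool_rot())
a=snap("top","t9");b=snap("scene","s9");print(arm.current_t(),arm.current_force())
cv2.imwrite("pics/z11.png",np.hstack([cv2.resize(a[130:290,125:320,::-1],(488,400),interpolation=cv2.INTER_CUBIC),cv2.resize(b[195:275,315:360,::-1],(225,400),interpolation=cv2.INTER_CUBIC)]))
```

```text
92.1333 [ 0.31096445  0.01631188 -0.47069689]
```

View pics/z11.png

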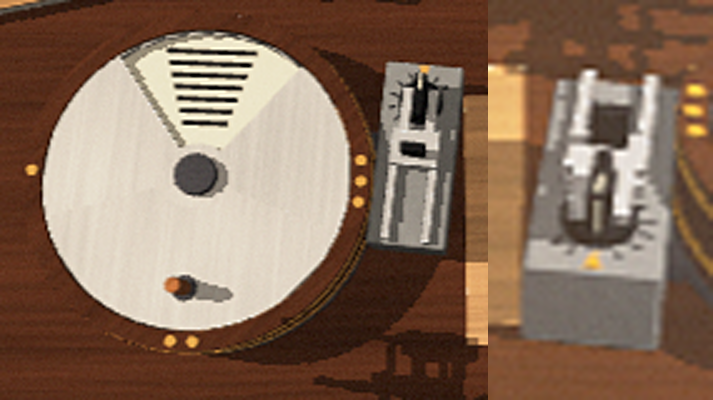

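View pics/t9.png

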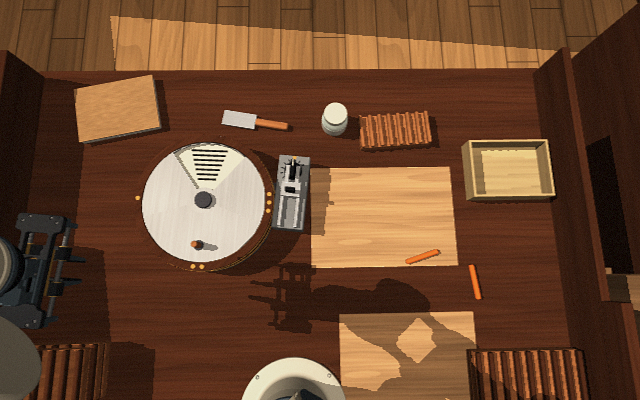

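Everything checks out: the bench is clear of cigars, the drum is shut and the pointer is at the mark. The fork is at its stop, with the tab 92 mm from the mark as expected.

```bash
python3 -c "
from rig import arm
print(arm.sign_off())"
```

```text
the job is handed in; nothing more can be done
None
```

I handed the job in at about 92 s on the robot's clock: both torpedoes and both panetelas are in their own compartments, the drum is shut over the deck, the pointer is on the mark and the fork is fully home. The rig gave no verdict, so this rests on the final pictures and force readings.

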